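# Stack a washed stack-nest crate on the full one

## Robot

A 7-joint arm with a two-finger parallel gripper is mounted at the origin on the work surface. World frame = base frame: x ahead of the robot, y to its left, z up, the work surface at z = 0. Lengths are in m, angles in rad, forces in N, time in s.
With the tool pointing down it reaches from about 0.4 to 0.85 m from the base axis. Payload 10.4 kg.
Tool frame: the origin (TCP) lies at the very end of the fingers, on their centre line; the grasp point (between the pads) lies 19 mm behind it; z points along the fingers, y is the line along which they close (so a half turn about z gives the same grasp; the last joint's range is limited). The gripper opens to 87 mm and grips with 3 to 60 N. Pads are 19 mm wide; open, the fingers measure 117 mm over their backs; the gripper's body (75 mm by 190 mm) begins 51 mm behind the grasp point.
Start: joints at [-1.218, 0.332, -0.065, 1.46, 0.022, 1.35, -0.088], TCP at [0.229, 0.581, 0.223] pointing down, gripper open.
Joint ranges: [-2.6, 2.6], [-0.5, 2.12], [-1.47, 1.34], [0.16, 2.42], [-1.27, 4.41], [0.06, 2.06], [-2.6, 2.6]. Speed limits (rad/s): [2.22, 2.22, 2.79, 2.79, 3.14, 3.14, 3.14].

## Interface

Orientations are given as a rotation vector (axis times angle).
In Python, from rig import readout, optics, env, nets gives the robot as it stands.
- The arm moves only by the shell command python3 -m handwheel 'ROWS' [FORCE]. ROWS is JSON, a list that holds one entry, the list of rows, each a list of 5 numbers: the shift along the tool's x, y, z in m, then the turn about the tool's z in degrees, then the closure, from 0 (fully open) to 1 (shut). A call has 1 to 10 rows; each row shifts and turns the commanded pose from where the row before left it, along the tool's axes as they then stand; what a row does not reach is not made up. A row lasts 1/10 s, in which the tool goes at most 50 mm and 8.59 degrees, less where a joint would pass 70% of its speed; a pose out of reach is approached as far as the arm can. A call is refused whole if a number of a shift passes 0.05 or a number of a turn 8.59, either way. A call with a gripper value outside its range is refused whole. The fingers move at their own pace and stop on an object; FORCE is the grip in N (left out, the last holds). Time passes only in rows, so rows that do not move let the fingers close. It gives the time, the measured TCP pose, the force, the opening and the grip force at its end, in the units of the state.
- readout.state(): the state, without advancing time (a new reading comes with each control period).
- optics.get_image(name): name is "side" or "top"; returns the picture (400x640x3 uint8, blue, green, red); there is no depth.
- optics.camera_model(name): a dict with "mtx" (3x3 intrinsics, pixels), "rvec" (rotation vector, rad) and "tvec" (3), from world to camera coordinates, as OpenCV has them. Camera axes: x right, y down, z forward; pixel columns grow to the right and rows downward; lengths in m; the calibration is good to about 2 mm. A picture is of the moment at which its call begins. camera_model takes no time and is no camera call.
- env.finish_job(): hands the job in; it is judged then, once.
Trained networks look in the newest picture that a camera, given by its name, has taken for a name from the list of things; names that differ only in an ending like _2 or _b are one class to them, and where a whole thing is asked for, a point or a joint stands for the part that bears it (a point fixed in the world has none). Each returns a list of dicts, best first, with "conf" (0 to 1); they miss things now and then, are a little off and sometimes report something else, mostly with a low value. They report only what shows in the picture. A call takes as long as a camera call. They do not tell look-alikes from the thing itself.
- nets.recognise(camera, target): "xy" ([column, row] in pixels, amid what is visible of it).
- nets.cut_out(camera, target): "pixels" (400x640 bool, what is visible of it) and "xy" ([column, row] in pixels, amid what is visible of it).
The state is a dict: "time": time; "joint_pos": joint angles; "qd": joint speeds; "tau": joint torques, N m; "ee_pos": TCP position; "tool_rot": TCP orientation; "wrist_force": force on the tool from outside, world axes, zero at the start; "moment": the same for the moment, N m; "gripper_width": finger opening in m; "finger_force": force on a finger pad.
Only numpy, scipy, OpenCV 4.12 (cv2) and the standard library are available. Lean on these libraries where they do the work, as an engineer would, in place of code of your own. Each camera call takes 0.05 s, during which the arm holds its last target. There are 200 camera calls.

## Task

Take the empty grey crate off the sloped drip rack, turn it half a turn relative to the full crate and set it down gently on top of it, so that it sits level on the full crate's rim lugs and does not nest into it or press on the pots inside. Leave the full crate standing where it is, its pots upright, and leave everything else alone.

Things in the scene. Friction and masses are not known exactly. Their poses are not given: they have to be found in the camera images.
- crate_mid (a point): Centre of the empty grey stack-nest crate, 40 mm above its underside. 180 (x) x 130 (y) x 80 mm (z) over the rim, 0.2 to 0.35 kg; z is its own up, x its long axis, to the scooped end. It lies loose on the sloped rack, x up the slope, its top leaning 0.6 rad towards the robot. Walls 4 mm thick slope in below the rim; underside 151 x 101 mm.
- crate_scoop (a point): Middle of the empty crate's scooped end: x = +85.5 mm, y = 0, 40 mm above its underside, same axes. This end wall has a dip 64 mm wide, down to 40 mm above the underside; the other end is plain.
- crate_rim (a point): Point on the rim of one long side: x = +17, y = +60.5 mm from the centre, 72 mm above the underside, same axes. The rim is an upright band 9 mm thick, 64 to 80 mm above the underside, on both long sides (alike, y = +-60.5 mm) and the plain end (x = -85.5 mm). Inside the long sides a finger has room between the lugs, from x = -9 to +43 mm.
- crate_lugs (a point): Middle of the empty crate at lug-top height, 66 mm above its underside, same axes. On each long side two lugs stick in 18 mm from the rim, at x = +54 and x = -20 mm, each 22 mm along x and 8 mm thick. The underside and lower walls have notches 30 mm wide at the same x, on both sides.
- full: The full crate: equal to the empty one (same axes, rim and lugs), standing loose and level on the table, 0.26 kg without its pots, its scooped end (+x) pointing away from the robot within 0.5 rad. Origin at the centre of its underside, on the table; rim top 80 mm above it.
- full_lugs (a point): Middle of the full crate at lug-top height, 66 mm above its underside, same axes. A crate set on it the same way round sinks in, since notches pass lugs (nests); turned half a turn about the vertical, its underside rests on the four lugs, at this height, with about 5 mm play each way inside the rim.
- pot0_mid (a point): Middle of a white lidded pot, 56 mm diameter, 49 mm high, 0.12 kg, standing loose in the full crate (its top 53 mm above the table). z is its own up.
- pot1_mid (a point): Middle of the second such pot in the full crate.
- rack: Sloped drip rack of sheet metal, fixed, 230 mm wide (y), 190 mm deep. Origin on the table under its middle; x level, away from the robot, the way the slope rises. The plate rises 0.6 rad; its upper face is 75 mm above the origin, top edge 132 mm above the table. A ledge along the low edge, 15 mm above the plate, keeps the crate from sliding down.
- tin: Bystander: tin, 74 mm diameter, 110 mm high, standing; origin at the centre of its underside.
- squeezer: Bystander: white plastic bottle, 60 mm diameter, 170 mm high, standing; origin at the centre of its underside.
- bowl: Bystander: white bowl, 120 mm diameter, 50 mm high; origin at the centre of its underside.
- spatula: Bystander: spatula, 200 mm long, lying on the table between rack and full crate, blade away from the robot; origin at its middle.
There are look-alikes about, which are no part of the job. What is shaped like the full but blue is not meant.

How it is judged:
At the end, for the whole second after the job is handed in: The empty crate rests released and level (0.06 rad) on the full crate's lugs: centre 106 mm (+-5) above its underside and within 10 mm of its centre in x and y, scooped end over its plain end, parallel within 0.14 rad; the full crate level (0.05 rad), both pots in it upright (0.2 rad) (z of crate_mid in the frame of full between 0.101 and 0.111 m and x of crate_mid in the frame of full between -0.01 and 0.01 m and y of crate_mid in the frame of full between -0.01 and 0.01 m and x of crate_scoop in the frame of full below -0.06 m and angle between the x axis of crate_mid and the x axis of full, either way round below 0.14 rad and angle between crate_mid's own z axis and vertical below 0.06 rad and angle between full's own z axis and vertical below 0.05 rad and angle between each of pot0_mid, pot1_mid's own z axis and vertical below 0.2 rad and z of each of pot0_mid, pot1_mid in the frame of full below 0.04 m and linear speed of each of crate, full below 0.02 m/s and angular speed of crate below 0.1 rad/s); the robot touches nothing.
It fails at once if the crate presses on the pots (contact force between crate and pot0 above 3 N or contact force between crate and pot1 above 3 N).
It fails at once if the crate is pressed onto the full crate with more than 40 N (contact force between crate and full above 40 N).
It fails at once if the crate is dropped onto the full crate (over it, let go, and falling faster than 0.5 m/s) (horizontal distance between crate_mid and full below 0.06 m and contact force between crate and the fingers below 0.05 N and linear speed of crate above 0.5 m/s).
It fails at once if the full crate is moved more than 40 mm (distance of full from where it was at the start of the episode above 0.04 m).
It fails at once if a bystander is moved more than 30 mm (distance of any of tin, squeezer, bowl, spatula from where it was at the start of the episode above 0.03 m).
It also fails if it takes over 51 s, if anything falls off the work surface, if the arm or the gripper's body presses on something with over 40 N, if the wrist force passes 120 N, or if a joint passes its speed limit or range.

## Working session

There is one attempt and no reset: what is moved stays moved. The work goes in short steps, Python scripts to look and compute and a shell command to move; the robot and the scene stay as the last step left them, time stands still between calls to the robot, and variables do not carry over. Pictures are saved under pics/ and viewed, at most 10 in all, crops included, and the job is handed in when it is done.

```bash
ls; mkdir -p pics; cat > h.py <<'E'
import numpy as np, cv2
from rig import readout, optics, env, nets
def cam(n):
    m=optics.camera_model(n); return np.array(m["mtx"]),np.array(m["rvec"],float),np.array(m["tvec"],float)
def proj(n,P):
    K,r,t=cam(n); return cv2.projectPoints(np.array(P,float).reshape(-1,3),r,t,K,None)[0].reshape(-1,2)
def ray(n,uv):
    K,r,t=cam(n); R=cv2.Rodrigues(r)[0]; d=R.T@np.linalg.inv(K)@np.array([uv[0],uv[1],1.]); return -R.T@t.ravel(), d/np.linalg.norm(d)
def atz(n,uv,z):
    o,d=ray(n,uv); return o+d*(z-o[2])/d[2]
E
python3 - <<'E'
from h import *
s=readout.state(); print({k:np.round(v,3) for k,v in s.items()})
for n in("side","top"):
    cv2.imwrite(f"pics/{n}0.png",optics.get_image(n)); print(n,ray(n,(320,200)))
    for t in("crate_mid","crate_scoop","crate_rim","full","full_lugs","pot0_mid","rack","tin","squeezer","bowl","spatula"):
        print(t,[(np.round(d["xy"]).tolist(),round(d["conf"],2)) for d in nets.recognise(n,t)][:4])
E
```

```text
pics
{'time': np.float64(0.0), 'joint_pos': array([-1.218,  0.333, -0.065,  1.461,  0.022,  1.35 , -0.089]), 'qd': array([ 0.001,  0.001, -0.001, -0.   ,  0.   ,  0.   , -0.   ]), 'tau': array([ 1.0000e-03, -6.2325e+01,  2.6000e-02, -3.8989e+01, -6.1000e-02,
        4.0000e-02,  0.0000e+00]), 'ee_pos': array([0.229, 0.581, 0.222]), 'tool_rot': array([-5.870e-01, -3.086e+00,  2.000e-03]), 'wrist_force': array([ 0.378, -0.863, -0.59 ]), 'moment': array([-0.016,  0.012,  0.076]), 'finger_force': np.float64(0.0), 'gripper_width': np.float64(0.087)}
side (array([-0.22058003, -0.95541076,  0.83326124]), array([ 0.55159933,  0.64024589, -0.53462452]))
crate_mid [([255.0, 164.0], 0.81)]
crate_scoop [([258.0, 164.0], 0.95)]
crate_rim [([256.0, 167.0], 0.84), ([406.0, 202.0], 0.71)]
full [([355.0, 233.0], 0.92), ([268.0, 262.0], 0.91), ([365.0, 296.0], 0.82)]
full_lugs [([349.0, 230.0], 0.89), ([363.0, 299.0], 0.84), ([265.0, 261.0], 0.74), ([342.0, 234.0], 0.22)]
pot0_mid [([342.0, 234.0], 0.58)]
rack [([288.0, 180.0], 0.71)]
tin [([350.0, 176.0], 0.74)]
squeezer [([324.0, 154.0], 0.65)]
bowl [([407.0, 201.0], 0.94)]
spatula [([305.0, 220.0], 0.58), ([288.0, 178.0], 0.18)]
top (array([ 0.50102772, -0.05466697,  1.04516537]), array([ 0.05231763,  0.02175883, -0.99839342]))
crate_mid [([212.0, 213.0], 0.63)]
crate_scoop [([213.0, 216.0], 0.59), ([301.0, 118.0], 0.44)]
crate_rim [([214.0, 213.0], 0.8), ([391.0, 199.0], 0.69)]
full [([475.0, 272.0], 0.97), ([387.0, 200.0], 0.86), ([369.0, 309.0], 0.61)]
full_lugs [([394.0, 196.0], 0.9), ([475.0, 273.0], 0.87), ([367.0, 308.0], 0.56)]
pot0_mid [([379.0, 214.0], 0.83)]
rack [([242.0, 176.0], 0.9)]
tin [([297.0, 119.0], 0.63)]
squeezer [([240.0, 111.0], 0.93)]
bowl [([380.0, 100.0], 0.57)]
spatula [([309.0, 207.0], 0.67)]
```

View pics/top0.png

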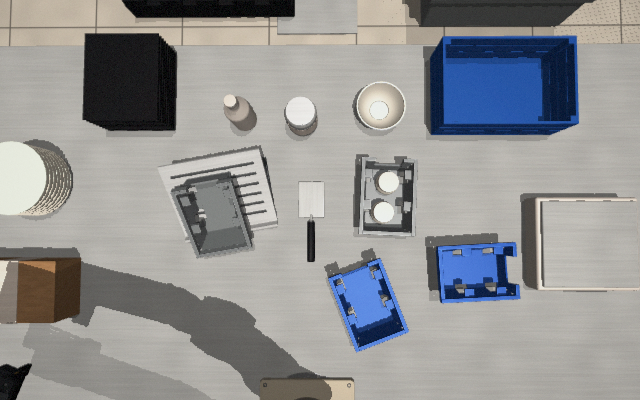

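View pics/side0.png

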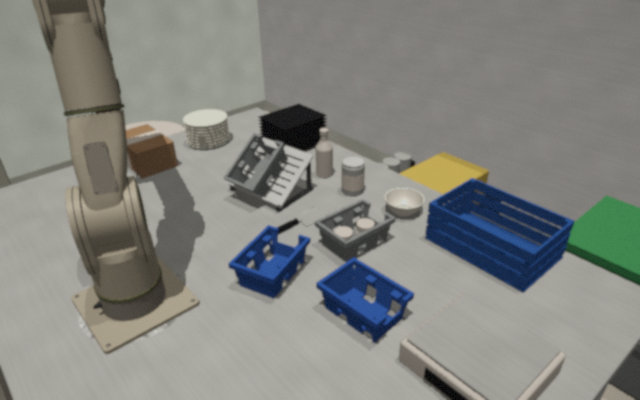

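The top view shows the grey crate on the rack around (212,213) and the full crate with its pots at (387,197), scooped end up-image. Both small blue crates are decoys. The tool always points down, so I plan to grip a long-side rim, level the crate on free table, regrasp it and then stack.

```bash
cat >> h.py <<'E'
from scipy.optimize import minimize
from scipy.spatial.transform import Rotation as Ro
def box(lx,ly,z): return [[sx*lx/2,sy*ly/2,z] for sx in(-1,1) for sy in(-1,1)]
CR=np.array(box(.151,.101,0)+box(.18,.13,.064)+box(.18,.13,.08))  # underside origin
def pose(p,tilt): # p=x,y,z of underside centre,yaw
    R=Ro.from_euler('ZY',[p[3],-tilt]).as_matrix(); return R,np.array(p[:3])
def mask(n,target,near):
    L=nets.cut_out(n,target); L=[d for d in L if np.hypot(*(np.array(d["xy"])-near))<30]
    return L[0]["pixels"] if L else None
def fit(masks,p0,tilt,zfix=None):
    hulls={n:cv2.convexHull(np.argwhere(m)[:,::-1].astype(np.int32)) for n,m in masks.items()}
    S=4
    def fill(h):
        a=np.zeros((400*S//2,640*S//2),np.uint8); cv2.fillConvexPoly(a,np.round(h*S/2*16).astype(np.int32),1,shift=4); return a
    T={n:fill(h.astype(float)) for n,h in hulls.items()}
    def cost(p):
        p=np.array(p); p=p if zfix is None else np.array([p[0],p[1],zfix,p[2]])
        R,t=pose(p,tilt); c=0
        for n,a in T.items():
            b=fill(cv2.convexHull(proj(n,CR@R.T+t).astype(np.float32))); c+=1-(a&b).sum()/(a|b).sum()
        return c
    p0=np.array(p0) if zfix is None else np.array([p0[0],p0[1],p0[3]])
    d=np.array([.02,.02,.02,.15]) if zfix is None else np.array([.02,.02,.15])
    for _ in range(2):
        r=minimize(cost,p0,method='Nelder-Mead',options=dict(initial_simplex=np.vstack([p0]+[p0+np.eye(len(p0))[i]*d[i] for i in range(len(p0))]),maxiter=400)); p0=r.x
    return r.x,r.fun
def draw(img,n,R,t):
    q=np.round(proj(n,CR@R.T+t)).astype(int)
    for k in(0,4,8):
        for a,b in((0,1),(1,3),(3,2),(2,0)): cv2.line(img,tuple(map(int,q[k+a])),tuple(map(int,q[k+b])),(0,0,255),1)
E
python3 - <<'E'
from h import *
im={n:optics.get_image(n) for n in("side","top")}
mc={n:mask(n,"crate_mid",c) for n,c in(("side",(256,165)),("top",(212,213)))}
mf={n:mask(n,"full",c) for n,c in(("side",(352,231)),("top",(387,200)))}
print({n:(None if m is None else m.sum()) for n,m in list(mc.items())+[(k+'f',v) for k,v in mf.items()]})
print(atz("top",(212,213),.1),atz("top",(387,197),.08))
tilt=.6
pf,c=fit(mf,[*atz("top",(387,197),.05)[:2],0,0],0,0.); print("full",pf,c)
a=atz("top",(212,213),.1)
best=None
for y in(0.25,-.25,0):
    r=fit(mc,[a[0],a[1],.068,y],tilt); print(r)
    if best is None or r[1]<best[1]: best=r
pc=best[0]
for n,i in im.items():
    draw(i,n,*pose([pf[0],pf[1],0,pf[2]],0)); draw(i,n,*pose(pc,tilt))
o=np.hstack([cv2.resize(im["top"][130:270,150:430],None,fx=1.4,fy=2.8)[:, :],cv2.resize(im["side"][120:260,215:405],None,fx=2,fy=2.8)]) if 0 else np.vstack([cv2.resize(im["top"][135:265,150:430],(800,371)),cv2.resize(im["side"][120:260,215:405],(304,224)).copy() if 0 else cv2.resize(im["side"][125:265,100:500],(800,280))[:229]])
cv2.imwrite("pics/fit.png",cv2.resize(im["top"][135:265,150:430],(800,371)))
cv2.imwrite("pics/fits.png",cv2.resize(im["side"][120:260,215:405],(800,589)))
for nm in("crate_mid","crate_scoop","crate_rim"): pass
for y in(.0605,-.0605):
    R,t=pose(pc,tilt); print("rim",y,R@[.017,y,.072]+t, "mid",R@[0,0,.04]+t)
np.save("pf.npy",pf);np.save("pc.npy",pc)
for k,z in(("tin",.05),("squeezer",.08),("bowl",.03),("spatula",0)): print(k,[atz("top",d["xy"],z).round(3) for d in nets.recognise("top",k)[:1]])
for px in((80,320),(80,260),(290,380),(438,240)): print(px,atz("top",px,0).round(3))
E
```

```text
{'side': np.int64(2019), 'top': np.int64(4537), 'sidef': np.int64(2415), 'topf': np.int64(3042)}
[0.52063842 0.21196752 0.1       ] [ 0.55873133 -0.18894078  0.08      ]
full [ 0.56074639 -0.19048648 -0.02941194] 0.06120033641170408
(array([0.54585513, 0.20991186, 0.06588   , 0.18432161]), np.float64(0.06493012939676701))
(array([0.54599557, 0.20923363, 0.06761854, 0.1868148 ]), np.float64(0.0663663248680405))
(array([0.54606398, 0.21010347, 0.0657228 , 0.18843166]), np.float64(0.0652379201467519))
rim 0.0605 [0.50859413 0.26450748 0.13490308] mid [0.52365201 0.20577236 0.09889342]
rim -0.0605 [0.53077097 0.14555712 0.13490308] mid [0.52365201 0.20577236 0.09889342]
tin [array([0.749, 0.012, 0.05 ])]
squeezer [array([0.76 , 0.159, 0.08 ])]
bowl [array([ 0.794, -0.177,  0.03 ])]
spatula [array([ 0.543, -0.005,  0.   ])]
(80, 320) [0.255 0.568 0.   ]
(80, 260) [0.404 0.572 0.   ]
(290, 380) [0.111 0.041 0.   ]
(438, 240) [ 0.456 -0.326  0.   ]
```

```bash
python3 -c "
import cv2,numpy as np
a=cv2.imread('pics/fit.png');b=cv2.imread('pics/fits.png')
b=cv2.resize(b,(311,229));cv2.imwrite('pics/both.png',np.vstack([a,np.hstack([b,np.zeros((229,489,3),np.uint8)])]))"
```

```text
(no output)
```

View pics/both.png

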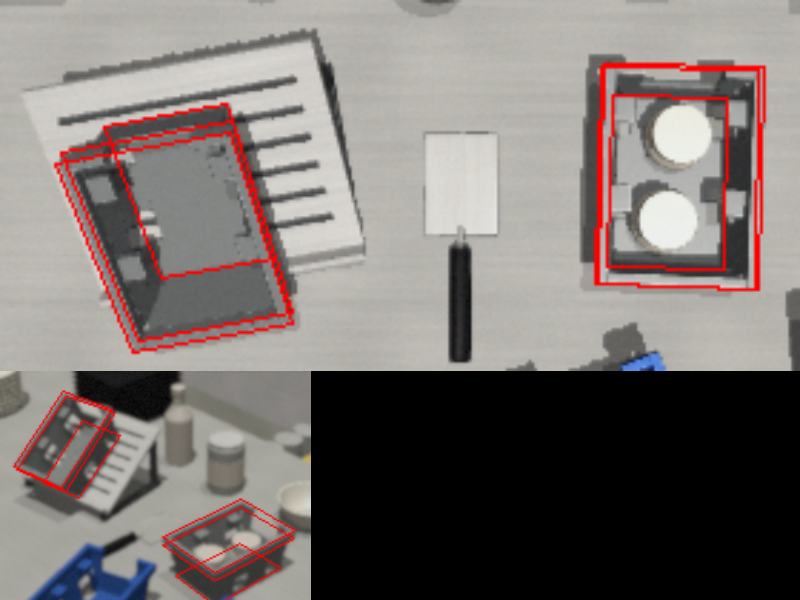

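```bash
cat >> h.py <<'E'
def tool():
    s=readout.state(); R=Ro.from_rotvec(s["tool_rot"]).as_matrix(); return np.array(s["ee_pos"]),R,s
def go(P,yaw_y=None):
    """shift to P in present tool axes, and tool-z turn (deg) to bring tool y to yaw_y (deg)"""
    p,R,s=tool(); d=R.T@(np.array(P)-p); cur=np.degrees(np.arctan2(R[1,1],R[0,1]))
    print("t",round(float(s["time"]),2),"tcp",p.round(4),"yaw_y",cur.round(2),"tilt",np.degrees(np.arccos(-R[2,2])).round(2),"shift_tool",d.round(4),"turn",None if yaw_y is None else round(-((yaw_y-cur+180)%360-180),2),"q",np.round(s["joint_pos"],2),"F",np.round(s["wrist_force"],1),"w",round(float(s["gripper_width"]),4),"ff",round(float(s["finger_force"]),1))
E
python3 - <<'E'
from h import *
go([.5086,.2645,.21],100.6)
E
```

```text
t 1.7 tcp [0.2294 0.5814 0.2226] yaw_y 68.47 tilt 0.0 shift_tool [-0.3761 -0.1923  0.0125] turn -32.13 q [-1.22  0.33 -0.06  1.46  0.02  1.35 -0.09] F [-0.4 -0.1 -0.4] w 0.0868 ff 0.0
```

```bash
python3 -m handwheel '[[[-0.0376,-0.0192,0,0,0],[-0.0376,-0.0192,0,0,0],[-0.0376,-0.0192,0,0,0],[-0.0376,-0.0192,0,0,0],[-0.0376,-0.0192,0,0,0],[-0.0376,-0.0192,0,0,0],[-0.0376,-0.0192,0,0,0],[-0.0376,-0.0192,0,0,0],[-0.0376,-0.0192,0,0,0],[-0.0376,-0.0192,0,0,0]]]'
python3 -m handwheel '[[[0,0,0.0,-8.1,0],[0,0,0.0,-8,0],[0,0,0,-8,0],[0,0,0,-8,0],[0,0,0,0,0]]]'
python3 - <<'E'
from h import *
go([.5086,.2645,.21],100.6)
im=optics.get_image("top"); mt=mask("top","full",(387,200))
cv2.imwrite("pics/top1.png",cv2.resize(im[130:270,150:430],(800,400)))
E
```

```text
time: 2.7
ee_pos: [0.5096, 0.2634, 0.2228]
tool_rot: [0.587, 3.086, 0.001]
wrist_force: [0.0, 1.2, 0.4]
gripper_width: 0.0869
finger_force: 0.0
time: 3.2
ee_pos: [0.5087, 0.2647, 0.2226]
tool_rot: [-0.293, 3.128, 0.0]
wrist_force: [-0.1, 1.0, -0.4]
gripper_width: 0.0871
finger_force: 0.0
t 3.2 tcp [0.5087 0.2647 0.2226] yaw_y 100.69 tilt 0.01 shift_tool [ 0.0002 -0.0002  0.0126] turn 0.09 q [-0.68  0.22  0.14  1.61 -0.03  1.32  1.22] F [-0.1  1.  -0.4] w 0.0871 ff 0.0
```

View pics/top1.png

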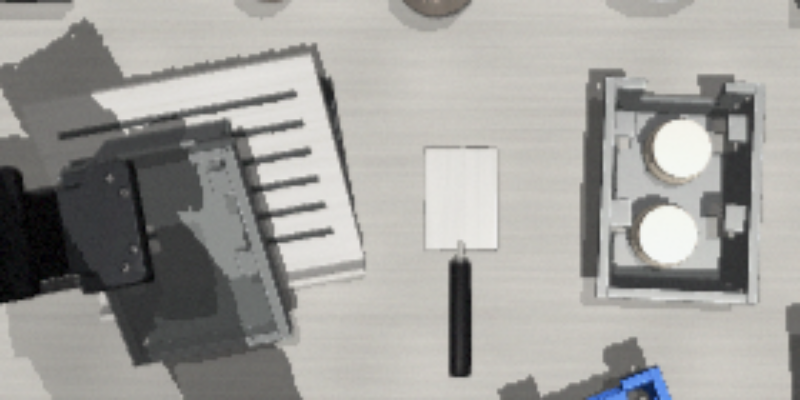

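```bash
python3 -m handwheel '[[[0,0,0.03,0,0],[0,0,0.03,0,0],[0,0,0.025,0,0],[0,0,0.021,0,0],[0,0,0,0,0],[0,0,0,0,0.5],[0,0,0,0,1],[0,0,0,0,1],[0,0,0,0,1],[0,0,0,0,1]]]' 55
python3 -m handwheel '[[[0,0,0,0,1],[0,0,0,0,1],[0,0,0,0,1]]]'
python3 - <<'E'
from h import *
go([.5086,.2645,.21],100.6)
E
```

```text
time: 4.3
ee_pos: [0.5089, 0.2649, 0.1171]
tool_rot: [-0.289, 3.128, 0.001]
wrist_force: [0.2, -0.3, -0.2]
gripper_width: 0.0554
finger_force: 0.0
time: 4.6
ee_pos: [0.5087, 0.2648, 0.1166]
tool_rot: [-0.289, 3.128, 0.0]
wrist_force: [-0.2, 0.2, 0.3]
gripper_width: 0.031
finger_force: 0.0
t 4.6 tcp [0.5087 0.2648 0.1166] yaw_y 100.57 tilt 0.01 shift_tool [ 0.0001 -0.0003 -0.0934] turn -0.03 q [-0.67  0.3   0.13  1.74 -0.04  1.11  1.23] F [-0.2  0.2  0.3] w 0.031 ff 0.0
```

```bash
python3 -m handwheel '[[[0,0,0,0,1],[0,0,0,0,1],[0,0,0,0,1],[0,0,0,0,1],[0,0,0,0,1]]]'
python3 - <<'E'
from h import *
go([.5086,.2645,.21],100.6)
E
```

```text
time: 5.1
ee_pos: [0.5084, 0.2648, 0.1167]
tool_rot: [0.289, -3.128, 0.0]
wrist_force: [-4.1, -1.5, 5.4]
gripper_width: 0.0092
finger_force: 54.3
t 5.1 tcp [0.5084 0.2648 0.1167] yaw_y 100.56 tilt 0.03 shift_tool [-0.0001 -0.0003 -0.0933] turn -0.04 q [-0.67  0.3   0.13  1.74 -0.04  1.11  1.23] F [-4.1 -1.5  5.4] w 0.0092 ff 54.3
```

Rim is gripped (9.2 mm wide). Lifting.

```bash
python3 -m handwheel '[[[0,0,-0.01,0,1],[0,0,-0.015,0,1],[0,0,-0.02,0,1],[0,0,-0.02,0,1],[0,0,-0.02,0,1],[0,0,-0.02,0,1],[0,0,0,0,1]]]' 60
python3 - <<'E'
from h import *
go([.38,.40,.21],None)
for n in("top","side"): im=optics.get_image(n); cv2.imwrite(f"pics/l_{n}.png",im)
a=cv2.imread("pics/l_top.png")[100:330,60:360]; b=cv2.imread("pics/l_side.png")[80:310,130:430]
cv2.imwrite("pics/lift.png",cv2.resize(np.hstack([a,b]),(800,307)))
E
```

```text
time: 5.8
ee_pos: [0.5103, 0.2657, 0.2254]
tool_rot: [-0.289, 3.123, 0.005]
wrist_force: [0.1, 0.2, -2.0]
gripper_width: 0.0084
finger_force: 60.7
t 5.8 tcp [0.5103 0.2657 0.2254] yaw_y 100.57 tilt 0.37 shift_tool [0.1035 0.1559 0.0152] turn None q [-0.68  0.21  0.14  1.61 -0.03  1.32  1.22] F [ 0.1  0.2 -2. ] w 0.0084 ff 60.7
```

View pics/lift.png

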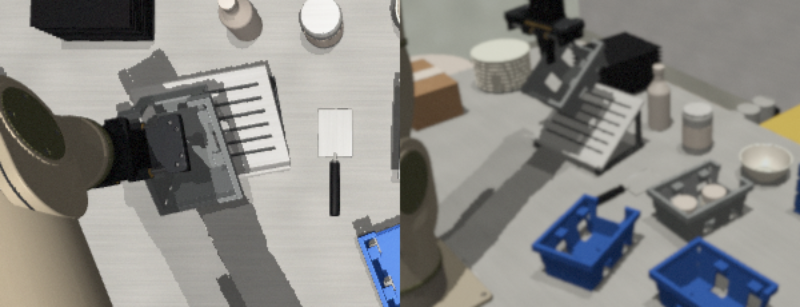

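```bash
python3 -m handwheel '[[[0.01,0.012,0,0,1],[0.02,0.0235,0,0,1],[0.0225,0.026,0,0,1],[0.0225,0.026,0,0,1],[0.0225,0.026,0,0,1],[0.0225,0.026,0,0,1],[0.02,0.0235,0,0,1],[0.012,0.014,0,0,1],[0.0065,0.009,0,0,1],[0,0,0,0,1]]]'
python3 -m handwheel '[[[0,0,0.015,0,1],[0,0,0.025,0,1],[0,0,0.025,0,1],[0,0,0.02,0,1],[0,0,0.015,0,1],[0,0,0.01,0,1],[0,0,0.006,0,1],[0,0,0,0,1]]]'
python3 - <<'E'
from h import *
go([.32,.42,.095],None)
for n in("top","side"): im=optics.get_image(n); cv2.imwrite(f"pics/l_{n}.png",im)
a=cv2.imread("pics/l_top.png")[150:380,60:360]; b=cv2.imread("pics/l_side.png")[80:310,100:400]
cv2.imwrite("pics/low.png",cv2.resize(np.hstack([a,b]),(800,307)))
E
```

```text
time: 6.9
ee_pos: [0.317, 0.4195, 0.2209]
tool_rot: [0.294, -3.127, 0.001]
wrist_force: [0.3, 0.3, -2.3]
gripper_width: 0.0091
finger_force: 60.7
time: 7.7
ee_pos: [0.319, 0.418, 0.1051]
tool_rot: [0.288, -3.128, 0.001]
wrist_force: [0.8, -0.6, -1.0]
gripper_width: 0.0086
finger_force: 60.7
t 7.7 tcp [0.319  0.418  0.1051] yaw_y 100.53 tilt 0.05 shift_tool [-0.0014  0.0017  0.0101] turn None q [-0.96  0.22 -0.05  1.86  0.01  1.06  0.74] F [ 0.8 -0.6 -1. ] w 0.0086 ff 60.7
```

View pics/low.png

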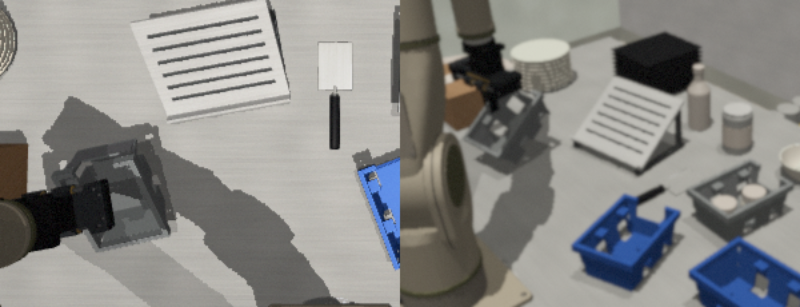

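```bash
python3 -m handwheel '[[[0,0,0.006,0,1],[0,0,0.004,0,1],[0,0,0.002,0,1],[0,0,0,0,1]]]' 30
python3 -m handwheel '[[[-0.008,0,0.003,0,1],[-0.008,0,0.0035,0,1],[-0.008,0,0.0045,0,1],[-0.007,0,0.0045,0,1],[-0.007,0,0.0055,0,1],[-0.0068,0,0.0055,0,1],[0,0,0,0,1]]]'
python3 - <<'E'
from h import *
go([.32,.42,.062],None)
E
```

```text
time: 8.2
ee_pos: [0.3197, 0.4218, 0.0958]
tool_rot: [-0.291, 3.124, 0.009]
wrist_force: [1.0, 6.0, 9.9]
gripper_width: 0.0091
finger_force: 30.6
time: 8.9
ee_pos: [0.3643, 0.4279, 0.0676]
tool_rot: [-0.288, 3.126, 0.003]
wrist_force: [2.4, 3.9, 3.8]
gripper_width: 0.009
finger_force: 30.0
t 8.9 tcp [0.3643 0.4279 0.0676] yaw_y 100.54 tilt 0.18 shift_tool [0.045  0.0003 0.0055] turn None q [-0.92  0.33 -0.03  1.81  0.01  1.    0.8 ] F [2.4 3.9 3.8] w 0.009 ff 30.0
```

```bash
python3 -m handwheel '[[[-0.006,0,0.005,0,1],[-0.0055,0,0.005,0,1],[-0.003,0,0.003,0,1],[0,0,0,0,1]]]'
python3 -m handwheel '[[[0,0,0.003,0,1],[0,0,0.001,0,1],[0,0,0,0,1]]]'
python3 - <<'E'
from h import *
go([.32,.42,.053],None)
for n in("top","side"): im=optics.get_image(n); cv2.imwrite(f"pics/l_{n}.png",im)
a=cv2.imread("pics/l_top.png")[190:340,80:280]; b=cv2.imread("pics/l_side.png")[120:270,120:320]
cv2.imwrite("pics/flat.png",cv2.resize(np.hstack([a,b]),(800,300)))
E
```

```text
time: 9.3
ee_pos: [0.3765, 0.4302, 0.0541]
tool_rot: [0.29, -3.127, -0.001]
wrist_force: [-3.1, 2.7, 6.1]
gripper_width: 0.0098
finger_force: 30.7
time: 9.6
ee_pos: [0.3765, 0.4315, 0.0534]
tool_rot: [-0.291, 3.128, 0.005]
wrist_force: [-12.9, -5.1, 38.3]
gripper_width: 0.0104
finger_force: 31.9
t 9.6 tcp [0.3765 0.4315 0.0534] yaw_y 100.62 tilt 0.18 shift_tool [ 0.0577 -0.0009  0.0004] turn None q [-0.91  0.37 -0.03  1.79  0.01  0.98  0.82] F [-12.9  -5.1  38.3] w 0.0104 ff 31.9
```

View pics/flat.png

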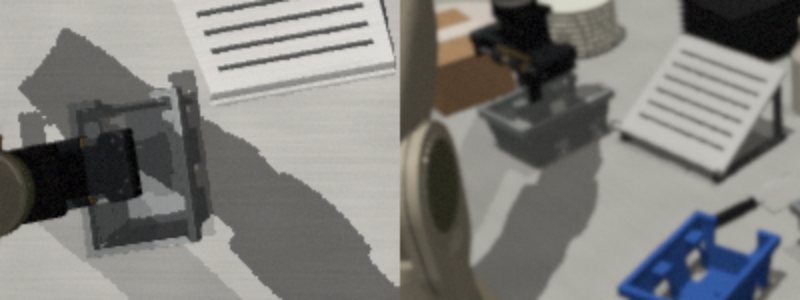

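```bash
python3 -m handwheel '[[[0,0,-0.002,0,1],[0,0,-0.001,0,0.6],[0,0,0,0,0.2],[0,0,0,0,0],[0,0,0,0,0],[0,0,0,0,0],[0,0,0,0,0],[0,0,0,0,0],[0,0,0,0,0],[0,0,0,0,0]]]'
python3 -m handwheel '[[[0,0,-0.03,0,0],[0,0,-0.04,0,0],[0,0,-0.04,0,0],[0,0.04,-0.02,0,0],[0,0.045,0,0,0],[0,0.045,0,0,0],[0,0.04,0,0,0],[0,0.03,0,0,0],[0,0,0,0,0]]]'
python3 - <<'E'
from h import *
im=optics.get_image("top"); 
L=nets.cut_out("top","crate_mid"); print([(d["xy"],d["conf"],d["pixels"].sum()) for d in L])
m=L[0]["pixels"]
a=atz("top",L[0]["xy"],.05)
r=fit({"top":m},[.37,.367,0,.18],0,0.); print(r)
r2=fit({"top":m},[.37,.367,0,.1],0,0.); print(r2)
mf=mask("top","full",(387,200)); f=fit({"top":mf},[.56,-.19,0,-.03],0,0.); print("full",f)
R,t=pose([*r[0][:2],0,r[0][2]],0)
for x in(.009,.017): go(R@[x,.0605,.072]+t-[0,0,.019],np.degrees(r[0][2])+90)
draw(im,"top",R,t); Rf,tf=pose([*f[0][:2],0,f[0][2]],0); draw(im,"top",Rf,tf)
cv2.imwrite("pics/r.png",np.hstack([cv2.resize(im[190:340,80:280],(400,300),interpolation=0),cv2.resize(im[120:270,290:490],(400,300),interpolation=0)]))
E
```

```text
time: 10.7
ee_pos: [0.3771, 0.4295, 0.0531]
tool_rot: [-0.289, 3.128, 0.0]
wrist_force: [-1.6, 0.1, -0.3]
gripper_width: 0.0735
finger_force: 0.0
time: 11.6
ee_pos: [0.3368, 0.6297, 0.1816]
tool_rot: [0.297, -3.125, -0.001]
wrist_force: [0.4, -0.5, -0.4]
gripper_width: 0.0869
finger_force: 0.0
[([150.1, 279.8], 0.77, np.int64(4363))]
(array([0.37565703, 0.36868175, 0.15938886]), np.float64(0.016224712264868435))
(array([0.37572323, 0.36864008, 0.15914807]), np.float64(0.016279541535652697))
full (array([ 0.56167598, -0.19088787, -0.04189858]), np.float64(0.018049539042541363))
t 11.75 tcp [0.341  0.6254 0.1828] yaw_y 100.53 tilt 0.05 shift_tool [ 0.0024 -0.1983  0.13  ] turn 1.4 q [-1.09  0.55 -0.06  1.24  0.04  1.35  0.6 ] F [-0.2 -0.4 -1. ] w 0.087 ff 0.0
t 11.75 tcp [0.341  0.6254 0.1828] yaw_y 100.53 tilt 0.05 shift_tool [-0.0056 -0.1985  0.13  ] turn 1.4 q [-1.09  0.55 -0.06  1.24  0.04  1.35  0.6 ] F [-0.2 -0.4 -1. ] w 0.087 ff 0.0
```

View pics/r.png

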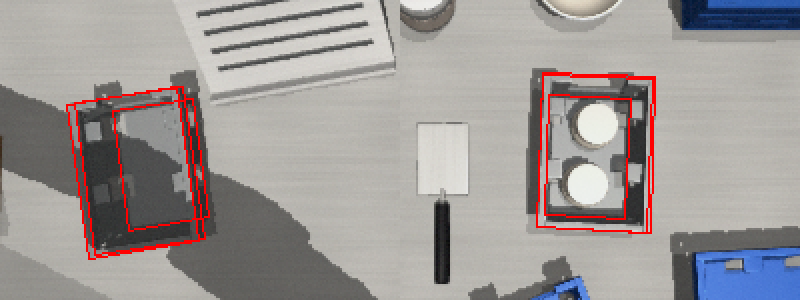

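```bash
python3 -m handwheel '[[[0,-0.03,0,0,0],[0,-0.045,0,0,0],[0,-0.045,0,0,0],[0.0014,-0.04,0,0,0],[0,-0.028,0,0,0],[0,-0.011,0,1.4,0],[0,0,0,0,0]]]'
python3 - <<'E'
from h import *
R,t=pose([.3757,.3687,0,.1593],0)
go(R@[.010,.0605,.072]+t-[0,0,.019],np.degrees(.1593)+90)
E
```

```text
time: 12.45
ee_pos: [0.3767, 0.4284, 0.1838]
tool_rot: [-0.244, 3.131, 0.001]
wrist_force: [-0.8, 0.3, -0.6]
gripper_width: 0.0871
finger_force: 0.0
t 12.45 tcp [0.3767 0.4284 0.1838] yaw_y 98.9 tilt 0.07 shift_tool [0.0006 0.0017 0.1308] turn -0.22 q [-0.91  0.24 -0.03  1.66  0.01  1.24  0.79] F [-0.8  0.3 -0.6] w 0.0871 ff 0.0
```

```bash
python3 -m handwheel '[[[0,0.001,0.03,0,0],[0,0,0.04,0,0],[0,0,0.035,0,0],[0,0,0.02,0,0.3],[0,0,0.0055,0,0.6],[0,0,0,0,0.8],[0,0,0,0,0.9],[0,0,0,0,1],[0,0,0,0,1],[0,0,0,0,1]]]' 60
python3 -m handwheel '[[[0,0,0,0,1],[0,0,0,0,1],[0,0,0,0,1],[0,0,0,0,1]]]'
python3 - <<'E'
from h import *
R,t=pose([.3757,.3687,0,.1593],0)
go(R@[.010,.0605,.072]+t-[0,0,.019],np.degrees(.1593)+90)
E
```

```text
time: 13.45
ee_pos: [0.3756, 0.4315, 0.0533]
tool_rot: [-0.251, 3.131, 0.002]
wrist_force: [-0.3, -0.1, 1.0]
gripper_width: 0.0387
finger_force: 0.0
time: 13.85
ee_pos: [0.3753, 0.4311, 0.0527]
tool_rot: [0.251, -3.132, 0.0]
wrist_force: [-1.2, -1.3, 6.4]
gripper_width: 0.0096
finger_force: 59.6
t 13.85 tcp [0.3753 0.4311 0.0527] yaw_y 99.17 tilt 0.01 shift_tool [-0.0005 -0.0012 -0.0003] turn 0.05 q [-0.91  0.37 -0.03  1.79  0.01  0.98  0.79] F [-1.2 -1.3  6.4] w 0.0096 ff 59.6
```

```bash
python3 -m handwheel '[[[0,0,-0.005,0,1],[0,0,-0.015,0,1],[0,0,-0.03,0,1],[0,0,-0.035,0,1],[0,0,-0.035,0,1],[0,0,-0.035,0,1],[0,0,-0.035,0,1],[0,0,-0.03,0,1],[0,0,-0.02,0,1],[0,0,-0.01,0,1]]]'
python3 -m handwheel '[[[0,-0.012,0,0,1],[-0.003,-0.025,0,0,1],[-0.0035,-0.037,0,0,1],[-0.0035,-0.037,0,0,1],[-0.0035,-0.037,0,0,1],[-0.0035,-0.037,0,0,1],[-0.0035,-0.037,0,0,1],[-0.0035,-0.037,0,0,1],[-0.0035,-0.037,0,0,1],[-0.0035,-0.037,0,0,1]]]'
python3 -m handwheel '[[[-0.0035,-0.037,0,0,1],[-0.0035,-0.037,0,0,1],[-0.0035,-0.037,0,0,1],[-0.0035,-0.037,0,0,1],[-0.0035,-0.037,0,0,1],[-0.0035,-0.037,0,0,1],[-0.0035,-0.037,0,0,1],[-0.0035,-0.037,0,0,1],[-0.003,-0.025,0,0,1],[0,-0.012,0,0,1]]]'
python3 - <<'E'
from h import *
go([.5487,-.2509,.30],-92.4)
E
```

```text
time: 14.85
ee_pos: [0.3754, 0.4318, 0.3056]
tool_rot: [-0.251, 3.129, 0.005]
wrist_force: [-0.8, 1.2, -2.0]
gripper_width: 0.0084
finger_force: 61.3
time: 15.85
ee_pos: [0.4582, 0.1049, 0.3012]
tool_rot: [0.25, -3.13, -0.0]
wrist_force: [1.3, -0.1, -1.6]
gripper_width: 0.0086
finger_force: 61.3
time: 16.85
ee_pos: [0.5413, -0.2193, 0.301]
tool_rot: [0.245, -3.13, -0.0]
wrist_force: [-1.0, 1.2, -2.4]
gripper_width: 0.0087
finger_force: 61.3
t 16.85 tcp [ 0.5413 -0.2193  0.301 ] yaw_y 98.96 tilt 0.14 shift_tool [-0.0024 -0.0324  0.0009] turn -168.64 q [-0.2   0.23  0.61  1.47 -0.13  1.48  2.14] F [-1.   1.2 -2.4] w 0.0087 ff 61.3
```

```bash
python3 -m handwheel '[[[0,0,0,4,1],[0,0,0,8,1],[0,0,0,8,1],[0,0,0,8,1],[0,0,0,8,1],[0,0,0,8,1],[0,0,0,8,1],[0,0,0,8,1],[0,0,0,8,1],[0,0,0,8,1]]]'
python3 -m handwheel '[[[0,0,0,8,1],[0,0,0,8,1],[0,0,0,8,1],[0,0,0,8,1],[0,0,0,8,1],[0,0,0,8,1],[0,0,0,8,1],[0,0,0,8,1],[0,0,0,8,1],[0,0,0,8,1]]]'
python3 -m handwheel '[[[0,0,0,8,1],[0,0,0,8,1],[0,0,0,8,1],[0,0,0,8,1],[0,0,0,3.4,1],[0,0,0,0,1]]]'
python3 - <<'E'
from h import *
go([.5487,-.2509,.30],-92.4)
E
```

```text
time: 17.85
ee_pos: [0.5419, -0.2157, 0.3016]
tool_rot: [-1.736, -2.616, -0.001]
wrist_force: [-0.3, -0.2, -2.0]
gripper_width: 0.0089
finger_force: 61.3
time: 18.85
ee_pos: [0.5419, -0.2158, 0.3015]
tool_rot: [-3.011, -0.888, 0.001]
wrist_force: [0.4, 0.1, -2.1]
gripper_width: 0.0086
finger_force: 61.3
time: 19.45
ee_pos: [0.542, -0.2158, 0.3015]
tool_rot: [-3.14, 0.062, 0.002]
wrist_force: [0.0, 0.9, -2.5]
gripper_width: 0.0086
finger_force: 61.3
t 19.45 tcp [ 0.542  -0.2158  0.3015] yaw_y -92.26 tilt 0.11 shift_tool [0.0081 0.0348 0.0015] turn 0.14 q [-0.57  0.35  1.13  1.49 -0.31  1.5  -1.05] F [ 0.   0.9 -2.5] w 0.0086 ff 61.3
```

```bash
python3 -m handwheel '[[[0.003,0.012,0.01,0,1],[0.003,0.012,0.02,0,1],[0.002,0.0108,0.03,0,1],[0,0,0.03,0,1],[0,0,0.02,0,1],[0,0,0.01,0,1],[0,0,0.01,0,1],[0,0,0,0,1]]]'
python3 - <<'E'
from h import *
go([.5487,-.2509,.119],-92.4)
im={n:optics.get_image(n) for n in("top","side")}
p,Rt,s=tool(); yaw=np.arctan2(Rt[1,1],Rt[0,1])-np.pi/2
R=Ro.from_euler('z',yaw).as_matrix(); t=p+[0,0,.019]-R@[.0105,.0605,.072]; print("pred",t,yaw)
for n in im:
    draw(im[n],n,R,t); draw(im[n],n,*pose([.5617,-.1909,0,-.042],0))
cv2.imwrite("pics/hov.png",np.hstack([cv2.resize(im["top"][120:270,310:460],(400,400),interpolation=0),cv2.resize(im["side"][140:290,275:425],(400,400),interpolation=0)]))
m=nets.cut_out("top","crate_mid"); print([(d["xy"],d["conf"],d["pixels"].sum()) for d in m])
E
```

```text
time: 20.25
ee_pos: [0.549, -0.2511, 0.1718]
tool_rot: [-3.14, 0.06, 0.001]
wrist_force: [-0.6, -0.5, -1.4]
gripper_width: 0.0084
finger_force: 61.3
t 20.25 tcp [ 0.549  -0.2511  0.1718] yaw_y -92.18 tilt 0.06 shift_tool [-0.0003 -0.0002  0.0528] turn 0.22 q [-0.43  0.49  1.04  1.63 -0.44  1.28 -0.92] F [-0.6 -0.5 -1.4] w 0.0084 ff 61.3
pred [ 0.56239157 -0.19154039  0.12020851] -3.1800051126409183
[([380.4, 175.6], 0.67, np.int64(3332))]
```

View pics/hov.png

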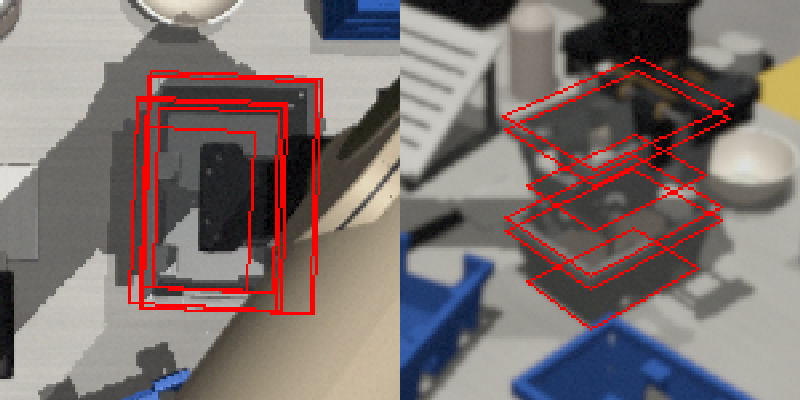

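```bash
python3 -m handwheel '[[[-0.0003,0,0.01,0.2,1],[0,0,0.01,0,1],[0,0,0.008,0,1],[0,0,0.005,0,1],[0,0,0.003,0,1],[0,0,0,0,1]]]'
python3 -m handwheel '[[[0,0,0.003,0,1],[0,0,0.003,0,1],[0,0,0,0,1]]]'
python3 - <<'E'
from h import *
go([.5487,-.2509,.119],-92.4)
E
```

```text
time: 21.0
ee_pos: [0.5488, -0.2514, 0.1361]
tool_rot: [-3.141, 0.067, 0.001]
wrist_force: [0.3, -0.3, -2.4]
gripper_width: 0.0085
finger_force: 61.3
time: 21.3
ee_pos: [0.5489, -0.2514, 0.1302]
tool_rot: [-3.141, 0.066, 0.001]
wrist_force: [0.0, 0.2, -1.3]
gripper_width: 0.0089
finger_force: 61.3
t 21.3 tcp [ 0.5489 -0.2514  0.1302] yaw_y -92.43 tilt 0.03 shift_tool [-0.0002 -0.0005  0.0112] turn -0.03 q [-0.41  0.53  1.01  1.68 -0.47  1.21 -0.89] F [ 0.   0.2 -1.3] w 0.0089 ff 61.3
```

```bash
python3 -m handwheel '[[[0,0,0.002,0,1],[0,0,0.002,0,1],[0,0,0,0,1]]]'; python3 -m handwheel '[[[0,0,0.002,0,1],[0,0,0.001,0,1],[0,0,0,0,1]]]'
```

```text
time: 21.6
ee_pos: [0.549, -0.2515, 0.1264]
tool_rot: [-3.141, 0.067, -0.0]
wrist_force: [0.4, -0.3, 0.1]
gripper_width: 0.0087
finger_force: 61.0
time: 21.9
ee_pos: [0.549, -0.2526, 0.1244]
tool_rot: [3.14, -0.068, 0.002]
wrist_force: [-2.0, -2.4, 5.8]
gripper_width: 0.009
finger_force: 59.8
```

```bash
python3 - <<'E'
from h import *
go([.5487,-.2509,.119],-92.4)
im={n:optics.get_image(n) for n in("top","side")}
print(readout.state()["moment"])
cv2.imwrite("pics/con.png",np.hstack([cv2.resize(im["top"][130:250,330:450],(400,400),interpolation=2),cv2.resize(im["side"][165:285,295:415],(400,400),interpolation=2)]))
E
```

```text
t 21.9 tcp [ 0.549  -0.2526  0.1244] yaw_y -92.5 tilt 0.08 shift_tool [-0.0004 -0.0017  0.0054] turn -0.1 q [-0.4   0.53  1.01  1.68 -0.48  1.2  -0.89] F [-2.  -2.4  5.8] w 0.009 ff 59.8
[ 2.95547700e-02  5.66961577e-01 -4.52998564e-04]
```

View pics/con.png

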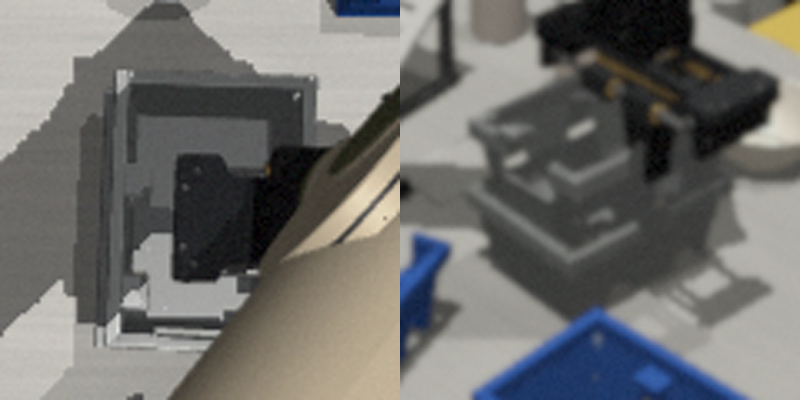

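```bash
cat > st.py <<'E'
from h import *
F=[];M=[]
for i in range(4):
    s=readout.state();F.append(s["wrist_force"]);M.append(s["moment"])
    optics.get_image("top")
print("F",np.mean(F,0).round(2),"M",np.mean(M,0).round(3)); go([.5487,-.2509,.119],-92.4)
E
python3 st.py; python3 -m handwheel '[[[0,0,-0.004,0,1],[0,0,-0.004,0,1],[0,0,0,0,1]]]'; python3 st.py
```

```text
F [-2.44 -2.18  6.04] M [0.001 0.568 0.019]
t 22.2 tcp [ 0.549  -0.2526  0.1245] yaw_y -92.5 tilt 0.08 shift_tool [-0.0004 -0.0017  0.0055] turn -0.1 q [-0.4   0.53  1.01  1.68 -0.48  1.2  -0.89] F [-1.7 -2.   6.5] w 0.0085 ff 59.8
time: 22.5
ee_pos: [0.5492, -0.2514, 0.1319]
tool_rot: [-3.141, 0.066, -0.001]
wrist_force: [-0.5, 0.7, -1.5]
gripper_width: 0.0086
finger_force: 60.7
F [-0.02  0.29 -2.  ] M [-0.15   0.212 -0.004]
t 22.7 tcp [ 0.5489 -0.2514  0.1313] yaw_y -92.42 tilt 0.02 shift_tool [-0.0002 -0.0004  0.0123] turn -0.02 q [-0.41  0.53  1.01  1.67 -0.47  1.21 -0.89] F [-0.1  0.2 -1.5] w 0.0086 ff 60.8
```

```bash
python3 -m handwheel '[[[0,0,0.003,0,1],[0,0,0.003,0,1],[0,0,0,0,1]]]' 25; python3 -m handwheel '[[[0,0,0.002,0,1],[0,0,0.001,0,1],[0,0,0,0,1],[0,0,0,0,1]]]' 8;  python3 st.py
```

```text
time: 23.0
ee_pos: [0.549, -0.2522, 0.1256]
tool_rot: [3.14, -0.068, 0.001]
wrist_force: [-1.8, -0.8, 3.6]
gripper_width: 0.009
finger_force: 25.2
time: 23.4
ee_pos: [0.5489, -0.2518, 0.1226]
tool_rot: [3.141, -0.067, 0.0]
wrist_force: [-2.0, -3.6, 2.3]
gripper_width: 0.0099
finger_force: 8.3
F [-0.92 -3.45  2.52] M [-0.61   0.31  -0.025]
t 23.6 tcp [ 0.549  -0.2516  0.1226] yaw_y -92.43 tilt 0.01 shift_tool [-0.0003 -0.0006  0.0036] turn -0.03 q [-0.4   0.53  1.01  1.68 -0.48  1.19 -0.89] F [-1.5 -3.4  2.1] w 0.0099 ff 8.3
```

```bash
python3 -m handwheel '[[[0,0,0.002,0,1],[0,0,0,0,1]]]'; python3 -m handwheel '[[[0,0,0.0015,0,1],[0,0,0,0,1],[0,0,0,0,1]]]';  python3 st.py
```

```text
time: 23.8
ee_pos: [0.549, -0.2514, 0.1203]
tool_rot: [-3.141, 0.067, 0.0]
wrist_force: [0.2, -3.2, 3.0]
gripper_width: 0.0104
finger_force: 8.5
time: 24.1
ee_pos: [0.5491, -0.2514, 0.119]
tool_rot: [-3.141, 0.067, -0.0]
wrist_force: [0.6, -2.6, 2.1]
gripper_width: 0.0104
finger_force: 8.3
F [ 0.14 -2.73  2.46] M [-0.514  0.123 -0.031]
t 24.3 tcp [ 0.549  -0.2514  0.119 ] yaw_y -92.42 tilt 0.01 shift_tool [-0.0004 -0.0005  0.    ] turn -0.02 q [-0.4   0.54  1.    1.69 -0.48  1.19 -0.89] F [ 0.4 -2.2  2.8] w 0.0106 ff 8.3
```

```bash
python3 -m handwheel '[[[0,0,0,0,1],[0,0,0,0,1]]]' 3; python3 -m handwheel '[[[0,0,0,0,0.7],[0,0,0,0,0.5],[0,0,0,0,0.3],[0,0,0,0,0],[0,0,0,0,0],[0,0,0,0,0],[0,0,0,0,0],[0,0,0,0,0],[0,0,0,0,0],[0,0,0,0,0]]]'; python3 -m handwheel '[[[0,0,-0.02,0,0],[0,0,-0.03,0,0],[0,0,-0.04,0,0],[0,0,-0.04,0,0],[0,0.03,-0.02,0,0],[0,0.045,0,0,0],[0,0.045,0,0,0],[0,0.045,0,0,0],[0,0.03,0,0,0],[0,0,0,0,0]]]'
python3 - <<'E'
from h import *
for n in("top","side"): cv2.imwrite(f"pics/f_{n}.png",optics.get_image(n))
ms={}
for n,c in(("top",(387,195)),("side",(352,220))):
    for k in("crate_mid","full"):
        L=nets.cut_out(n,k); print(n,k,[(np.round(d["xy"]),round(d["conf"],2),d["pixels"].sum()) for d in L][:4])
        for d in L:
            if np.hypot(*(np.array(d["xy"])-c))<35: ms[n,k]=d["pixels"]; break
    print(n,nets.recognise(n,"crate_scoop")[:2],nets.recognise(n,"crate_lugs")[:1])
np.save("ms.npy",ms,allow_pickle=True)
if ("top","crate_mid") in ms:
    for z in(.066,.074): print("upper top-fit",z,fit({"top":ms["top","crate_mid"]},[.56,-.19,z,-.04],0,z))
    mm={n:ms[n,"crate_mid"] for n in("top","side") if (n,"crate_mid") in ms}
    print("both",fit(mm,[.56,-.19,.07,-.04],0))
go([.5487,-.2509,.119],-92.4)
E
```

```text
time: 24.5
ee_pos: [0.5489, -0.2512, 0.1188]
tool_rot: [-3.14, 0.066, 0.001]
wrist_force: [0.2, -1.8, 0.0]
gripper_width: 0.0106
finger_force: 3.1
time: 25.5
ee_pos: [0.549, -0.2515, 0.119]
tool_rot: [-3.141, 0.067, -0.0]
wrist_force: [-0.4, 0.9, 0.1]
gripper_width: 0.0818
finger_force: 0.0
time: 26.5
ee_pos: [0.5375, -0.4513, 0.2682]
tool_rot: [3.139, -0.077, -0.004]
wrist_force: [-0.1, 0.7, -0.4]
gripper_width: 0.0871
finger_force: 0.0
top crate_mid [(array([392., 193.]), 0.85, np.int64(4864))]
top full [(array([401., 215.]), 0.83, np.int64(394)), (array([471., 267.]), 0.68, np.int64(3544)), (array([370., 309.]), 0.65, np.int64(4277))]
top [{'xy': [387.7, 191.7], 'conf': 0.6}] [{'xy': [307.9, 204.6], 'conf': 0.67}]
side crate_mid [(array([355., 209.]), 0.98, np.int64(3036))]
side full [(array([354., 242.]), 0.93, np.int64(1596)), (array([268., 263.]), 0.76, np.int64(3199)), (array([364., 295.]), 0.64, np.int64(4499)), (array([410., 204.]), 0.38, np.int64(666))]
side [] [{'xy': [356.2, 207.1], 'conf': 0.65}]
upper top-fit 0.066 (array([ 0.56434244, -0.19254359, -0.04548691]), np.float64(0.018774608662249115))
upper top-fit 0.074 (array([ 0.563752  , -0.19126097, -0.04188469]), np.float64(0.017105012388031304))
both (array([ 0.56397231, -0.19189439,  0.06876815, -0.04431638]), np.float64(0.0571204013766905))
t 27.0 tcp [ 0.5412 -0.4455  0.2692] yaw_y -92.36 tilt 0.03 shift_tool [-0.0006 -0.1947  0.1503] turn 0.04 q [ 0.05  0.65  1.    1.19 -0.54  1.56 -0.67] F [0.3 0.  0.3] w 0.0871 ff 0.0
```

```bash
python3 - <<'E'
from h import *
ms=np.load("ms.npy",allow_pickle=True).item()
def fill(h):
    a=np.zeros((800,1280),np.uint8); cv2.fillConvexPoly(a,np.round(h*32).astype(np.int32),1,shift=4); return a
T={n:fill(cv2.convexHull(np.argwhere(ms[n,"crate_mid"])[:,::-1].astype(np.float32))) for n in("top","side")}
# side: only the upper outline is free of occlusion differences; rim-only hull compared via whole crate
def cost(p,each=False):
    R=Ro.from_euler('ZYX',[p[3],p[4],p[5]]).as_matrix(); c=[]
    for n,a in T.items():
        b=fill(cv2.convexHull(proj(n,(CR-[0,0,.04])@R.T+p[:3]).astype(np.float32)))
        if n=="side": # ignore what is below the full crate's rim
            yy=np.full((800,1280),False); yy[:int(2*212)]=True; a=a*yy; b=b*yy
        c.append(1-(a&b).sum()/(a|b).sum())
    return c if each else sum(c)
p0=np.array([.563,-.1915,.106,-.043,0,0])
print("level nominal",cost(p0,True))
for s in(1,-1):
    sx=np.vstack([p0]+[p0+s*np.eye(6)[i]*[.006,.006,.006,.05,.06,.06][i] for i in range(6)])
    r=minimize(cost,p0,method='Nelder-Mead',options=dict(initial_simplex=sx,maxiter=500)); print(r.x.round(4),cost(r.x,True))
for dz in(0,.006): 
  for k in((0,0),(.06,0),(-.06,0),(0,.06),(0,-.06)):
    q=p0+[0,0,dz,0,*k]; r=minimize(lambda v:cost(np.r_[v[:2],q[2],v[2],k[0],k[1]]),[q[0],q[1],q[3]],method='Nelder-Mead',options=dict(initial_simplex=[[q[0],q[1],q[3]],[q[0]+.005,q[1],q[3]],[q[0],q[1]+.005,q[3]],[q[0],q[1],q[3]+.05]])); print(dz,k,round(r.fun,4))
E
```

```text
level nominal [np.float64(0.029094209822281725), np.float64(0.02291346646185355)]
[ 0.5637 -0.1923  0.1075 -0.0414  0.0136 -0.0019] [np.float64(0.01823154056517773), np.float64(0.011645764013309412)]
[ 0.5633 -0.1924  0.1078 -0.0453  0.0067 -0.0181] [np.float64(0.01974220135128657), np.float64(0.011269048533743109)]
0 (0, 0) 0.0381
0 (0.06, 0) 0.0743
0 (-0.06, 0) 0.0731
0 (0, 0.06) 0.0482
0 (0, -0.06) 0.073
0.006 (0, 0) 0.086
0.006 (0.06, 0) 0.0639
0.006 (-0.06, 0) 0.1084
0.006 (0, 0.06) 0.102
0.006 (0, -0.06) 0.0637
```

```bash
python3 -c "
from rig import env
print(env.finish_job())"
```

```text
the job is handed in; nothing more can be done
None
```

I set the empty crate on the full crate's lugs, turned half a turn, and handed the job in at about 27 s. The last camera fit put its centre about 107 mm above the table, within about 3 mm of the full crate's centre and level within about 0.02 rad; I did not re-check the pots or bystanders after placing, and no verdict came back.

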